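# Slide the drain cover along the rail into its corner pocket

### The arm

A 7-joint arm with a two-finger parallel gripper is mounted at the origin on the work surface. World frame = base frame: x ahead of the robot, y to its left, z up, the work surface at z = 0. Lengths are in m, angles in rad, forces in N, time in s.
With the tool pointing down it reaches from about 0.4 to 0.875 m from the base axis. Payload 19.3 kg.
Tool frame: the origin (TCP) lies midway between the tips of the shut fingers; the grasp point (between the pads) lies 19 mm behind it (grip_point_offset is the distance from the TCP to the grasp point, in m); z points along the fingers, y is the line along which they close (so a half turn about z gives the same grasp; the last joint's range is limited). The gripper opens to 85 mm and grips with 20 to 120 N. Pads are 22 mm wide; open, the fingers measure 114 mm over their backs; the gripper's body (76 mm by 85 mm) begins 54 mm behind the grasp point. The pads swing forward as they close: fully open they stand 13 mm farther back than shut.
Start: joints at [-1.272, 0.521, -0.036, 1.599, 0.021, 1.021, -0.113], TCP at [0.225, 0.583, 0.231] pointing down, gripper open.
Joint ranges: [-2.91, 2.91], [-0.3, 2.13], [-1.5, 1.42], [0.17, 2.43], [-1.26, 4.41], [0.16, 1.93], [-2.52, 2.52]. Speed limits (rad/s): [1.89, 1.89, 2.39, 2.39, 3.01, 3.01, 3.01].

### API

Orientations are given as a unit quaternion [x, y, z, w].
In Python, from workcell import observe, grab_frame, calibration, sign_off, grip_point_offset gives the robot as it stands.
- The arm moves only by the tool jog_arm, never from a script. Its argument "commands" is a list of rows, each a list of 3 entries, a list of its own where there are three numbers: the shift along the tool's x, y, z in cm, then the turn, a rotation vector about the tool's x, y, z in degrees, then the closure, from -1 (fully open) to 1 (shut). A call has 1 to 20 rows; each row is the pose to reach, as a shift and turn from the pose commanded when the call began, along the tool's axes at that moment; what a row does not reach only later rows make up. A row lasts 1/12 s, in which the tool goes at most 41.7 mm and 7.16 degrees, less where a joint would pass 70% of its speed; a pose out of reach is approached as far as the arm can. A call with a gripper value outside its range is refused whole. The fingers move at their own pace and stop on an object; "newtons" is the grip in N (left out, the last holds). Time passes only in rows, so rows that repeat a pose let the fingers close. It gives the time, the measured TCP pose, the force, the opening and the grip force at its end, in the units of the state.
- observe(): the state, without advancing time (a new reading comes with each control period).
- grab_frame(name): name is "scene" or "top"; returns (picture, depth): 384x512x3 uint8, blue, green, red; 384x512 float32, m along the optical axis (not along the pixel's ray), 0 where there is no reading.
- calibration(name): a dict with "camera_matrix" (3x3 intrinsics, pixels), "R" (3x3) and "t" (3): a world point X has camera coordinates R X + t. Camera axes: x right, y down, z forward; pixel columns grow to the right and rows downward; lengths in m; the calibration is good to about 2 mm. A picture is of the moment at which its call begins. calibration takes no time and is no camera call.
- sign_off(): hands the job in; it is judged then, once.
The state is a dict: "time_s": time; "q": joint angles; "joint_velocities": joint speeds; "joint_torque": joint torques, N m; "tool_pos": TCP position; "orientation": TCP orientation; "wrist_force": force on the tool from outside, world axes, zero at the start; "torque": the same for the moment, N m; "gripper_width": finger opening in m; "gripper_force": force on a finger pad.
Only numpy, scipy, OpenCV 4.12 (cv2) and the standard library are available. Lean on these libraries where they do the work, as an engineer would, in place of code of your own. Each camera call takes 0.05 s, during which the arm holds its last target. There are 200 camera calls.

### The job

The hot plate is cold and its drain must be shut: with your fingertips push the round brass drain cover straight up against the hot plate's steel back rail first, then slide it along, kept against the rail, fully home into the corner pocket so that it covers the drain hole. Never lift it or tip it up off the plate, and leave the canister, bowl, spatula and tub where they are. Let go and move clear when it is home.

Things in the scene. Friction and masses are not known exactly. Their poses are not given: they have to be found in the camera images.
- hotplate: Fixed cast-iron hot plate, 250 (x) by 360 (y) mm. Origin: centre of its footprint, on the counter; z up, +x away from the robot to the back rail, +y (left) along the rail to the pocket. Flat dark cooking surface at z = 30 mm. Low rims: right 10 mm high, inner face y = -172 mm; front 6 mm high, inner face x = -117 mm. Side handles reach y = +-207 mm, 26 mm high
- rail (a point): Middle of the steel back rail's inner face, at its foot: x = +113, y = 0, z = +30 mm of the hot plate, same axes. The rail is 12 mm thick, stands 18 mm above the cooking surface and runs the whole 360 mm along y. A steel end wall of the same height and thickness closes the left side, inner face at y = +168 mm
- pocket (a point): Home of the cover's underside centre, over the square 20 mm drain hole with its steel bezel, in the corner of rail and end wall: x = +90, y = +145, z = +30 mm of the hot plate, same axes. A steel lip 6 mm thick, 10 mm high, 25 mm long (y +143 to +168 mm) faces the rail there, its inner face at x = +63 mm: a channel 50 mm wide, open only to -y
- drain_cover: Loose flat brass disc, 46 mm diameter, 14 mm thick, about 0.2 kg, lying flat on the cooking surface near its middle or right half, 30 to 70 mm short of the rail. Origin: centre of its underside; z up, other axes without meaning. Against the rail its origin is at x = +90 mm of the hot plate. It slides with some friction and may roll along the rail as it is pushed
- canister: Steel flip-top canister, 75 mm diameter, 109 mm high, loose beside the hot plate; origin at the centre of its base. Leave alone
- bowl: Yellow melamine bowl, 124 mm diameter, 50 mm high, loose beside the hot plate; origin at the centre of its base. Leave alone
- spatula: Wooden spatula, 260 mm long, lying on the counter to the right of the hot plate; origin under its middle, handle towards its -x. Leave alone
- tub: Sealed clear plastic tub with blue lid, 126 x 96 mm, 60 mm high, loose on the counter to the left; origin at the centre of its base. Leave alone
Not all that is in view belongs to the job. What is meant by the drain_cover is not black, purple or turquoise, and is the smaller of those in its own colour.

How it is judged:
By the outcome, as a careful person would: the job done as asked, in the order asked, and still so for the second after the job is handed in, with the robot touching nothing.
It also fails if it takes over 56 s, if anything falls off the work surface, if the arm or the gripper's body presses on something with over 40 N, if the wrist force passes 120 N, or if a joint passes its speed limit or range.

## Working session

There is one attempt and no reset: what is moved stays moved. The work goes in short steps, Python scripts to look and compute and a tool call to move; the robot and the scene stay as the last step left them, time stands still between calls to the robot, and variables do not carry over. Pictures are saved under pics/ and viewed, at most 10 in all, crops included, and the job is handed in when it is done.

Besides the shell and the picture viewer there is one more tool, called after "Call:" by a JSON object that holds its "api" and its "payload". jog_arm: Moves the arm, as the interface text tells. Its arguments: {"type":"object","properties":{"commands":{"type":"array","items":{"type":"array"}},"newtons":{"type":"number"}},"required":["commands"]}

```bash
mkdir -p pics; cat > h.py <<'E'
import numpy as np, cv2
from workcell import *
def pt(name,d,u,v):
    c=calibration(name);K=np.array(c["camera_matrix"]);R=np.array(c["R"]);t=np.array(c["t"])
    return R.T@(np.linalg.inv(K)@[u,v,1]*d-t)
def onz(name,u,v,z):
    c=calibration(name);K=np.array(c["camera_matrix"]);R=np.array(c["R"]);t=np.array(c["t"])
    o=-R.T@t; r=R.T@np.linalg.inv(K)@[u,v,1]
    return o+r*(z-o[2])/r[2]
E
python3 - <<'E'
from h import *
for n in("scene","top"):
    p,d=grab_frame(n); np.savez(f"{n}0.npz",p=p,d=d)
    cv2.imwrite(f"pics/{n}0.png",cv2.resize(p,(800,600),interpolation=cv2.INTER_CUBIC))
o=observe();print(o["time_s"],o["tool_pos"],o["orientation"],o["gripper_width"],grip_point_offset)
E
```

```text
0.1 [0.22522962 0.5827047  0.23081979] [ 1.83364883e-01  9.83044807e-01 -4.71114479e-04 -6.86930583e-05] 0.08532018521209266 0.0187
```

View pics/top0.png

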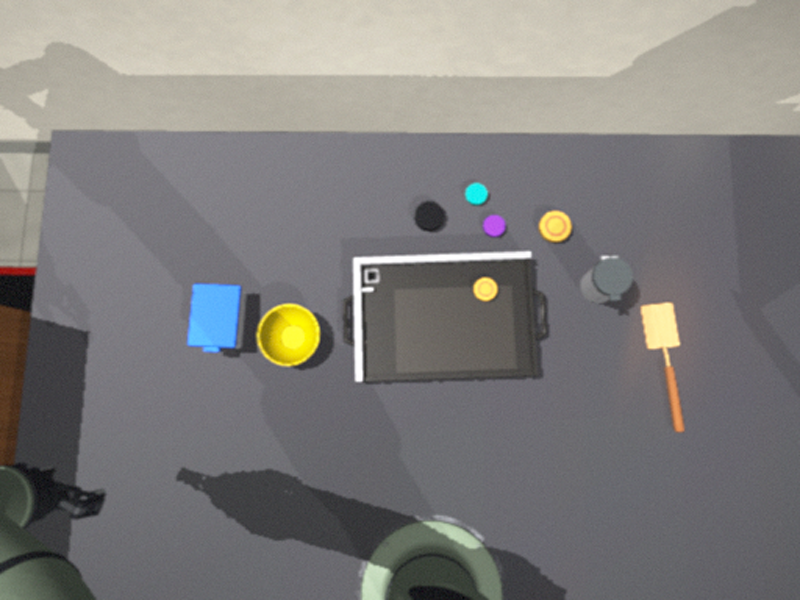

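View pics/scene0.png

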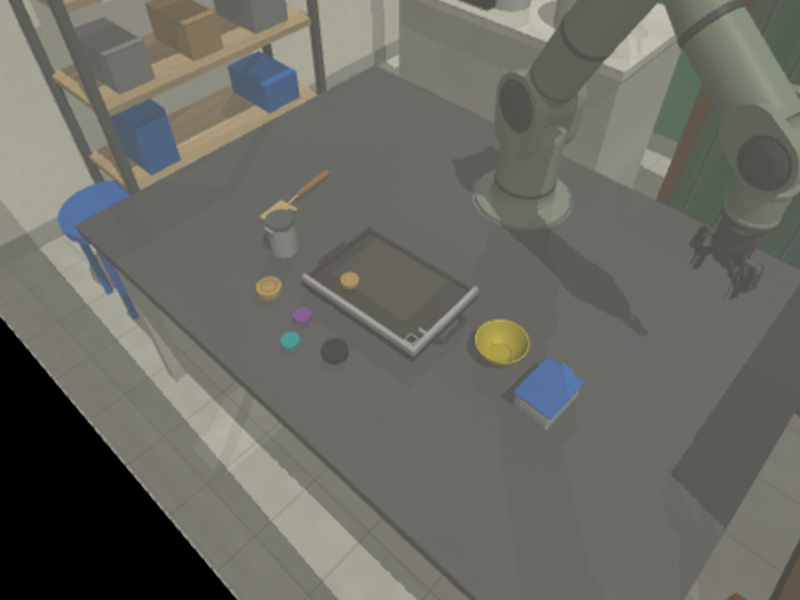

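Top view (800x600): there are two brass discs, at (485,289) on the plate and a larger one at (555,226) on the counter. The one on the plate is smaller and 30–70 mm short of the rail, so it fits the description. I'll confirm it in an enlarged crop.

```bash
python3 - <<'E'
from h import *
z=np.load("top0.npz");p,d=z["p"],z["d"]
c=p[130:250,215:375]; cv2.imwrite("pics/crop0.png",cv2.resize(c,(800,600),interpolation=cv2.INTER_CUBIC))
hsv=cv2.cvtColor(p,cv2.COLOR_BGR2HSV)
m=cv2.inRange(hsv,(10,110,90),(30,255,255))
n,l,s,ce=cv2.connectedComponentsWithStats(m)
for i in range(1,n):
    if s[i,4]>60:
        u,v=ce[i]; print(ce[i],s[i],pt("top",d[int(v),int(u)],u,v))
E
```

```text
[355.         144.74117647] [345 135  21  20 340] [ 0.73319447 -0.25211546  0.0211909 ]
[310.33495146 184.61650485] [303 177  16  16 206] [ 0.59481024 -0.10356019  0.04386579]
[184.23944743 213.93476592] [ 164  194   41   41 1303] [0.50045513 0.29969527 0.00802305]
[431.12451362 255.21789883] [425 234  13  42 257] [ 0.37999166 -0.48093898  0.01915894]
```

View pics/crop0.png

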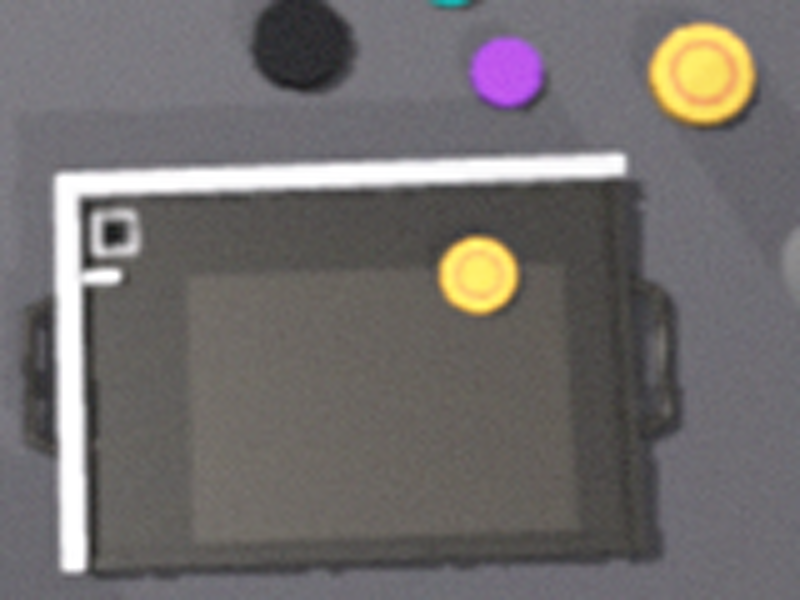

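The crop shows the on-plate disc at (479,275), clearly smaller than the counter one at (703,73). The rail runs from (55,175) to (626,153), and the bezel is at (115,233). Next I'll fit the plate pose.

```bash
cat >> h.py <<'E'
def fit():
    P=[((55,175),(125,180),48),((626,153),(125,-180),48),((62,572),(-125,180),48),((626,174),(113,-180),48),((80,195),(113,168),48),((88,570),(-125,168),48),((115,233),(90,145),30)]
    W=np.array([onz("top",(a[0]+.5)/5-.5+215,(a[1]+.5)/5-.5+130,z/1000)[:2] for a,_,z in P]);H=np.array([b for _,b,_ in P])/1000
    a,b=H.mean(0),W.mean(0);A=(H-a);B=(W-b)
    th=np.arctan2((A[:,0]*B[:,1]-A[:,1]*B[:,0]).sum(),(A*B).sum());R=np.array([[np.cos(th),-np.sin(th)],[np.sin(th),np.cos(th)]])
    t=b-R@a
    return th,R,t,(W-(H@R.T+t))*1000
E
python3 - <<'E'
from h import *
np.set_printoptions(precision=4,suppress=True)
th,R,t,r=fit();print(np.degrees(th),t);print(r)
z=np.load("top0.npz")
c=onz("top",310.3,184.6,.044)[:2]; print("disc",c,(R.T@(c-t))*1000)
for h in [(90,145),(113,0),(0,0)]: print(h,R@(np.array(h)/1000)+t)
# second camera check
z=np.load("scene0.npz");p,d=z["p"],z["d"]
m=cv2.inRange(cv2.cvtColor(p,cv2.COLOR_BGR2HSV),(10,80,60),(30,255,255));n,l,s,ce=cv2.connectedComponentsWithStats(m)
for i in range(1,n):
    if s[i,4]>30 and abs(ce[i][0]-223)<8 and abs(ce[i][1]-180)<8: print(ce[i],s[i],onz("scene",*ce[i],.040),(R.T@(onz("scene",*ce[i],.04)[:2]-t))*1000)
for u,v in [(303,276),(413,355),(478,291)]:
    w=onz("scene",u*.64,v*.64,.048)[:2]; print("rail pt",(R.T@(w-t))*1000)
o=observe();from scipy.spatial.transform import Rotation as Ro
print(Ro.from_quat(o["orientation"]).as_matrix())
E
```

```text
2.802487760850693 [ 0.5391 -0.0218]
[[ 0.5647  1.978 ]
 [ 1.2214 -1.4183]
 [-0.7712  2.4589]
 [-0.4778 -0.6067]
 [-0.9054 -1.7641]
 [ 0.0945 -1.5847]
 [ 0.2738  0.9368]]
disc [ 0.5948 -0.1034] [ 51.6384 -84.2425]
(90, 145) [0.6219 0.1274]
(113, 0) [ 0.652  -0.0163]
(0, 0) [ 0.5391 -0.0218]
[223.5842 178.8317] [218 174  12  11 101] [ 0.595  -0.1012  0.04  ] [ 51.8645 -82.0378]
rail pt [ 122.202  -172.6029]
rail pt [132.4516 187.5617]
rail pt [-115.1297  188.1317]
[[-0.9328  0.3605 -0.0003]
 [ 0.3605  0.9328 -0.0009]
 [-0.     -0.001  -1.    ]]
```

The disc is at hot-plate (52,-84) mm, about 38 mm short of the rail. I'll shut the fingers and move in front of it, at a height, with tool x turned to face the rail.

Call:
{"api": "jog_arm", "payload": {"commands": [[[-41.3,-25.1,1],[0,0,80],1],[[-41.3,-25.1,1],[0,0,80],1],[[-41.3,-25.1,1],[0,0,80],1],[[-41.3,-25.1,1],[0,0,80],1],[[-41.3,-25.1,1],[0,0,80],1],[[-41.3,-25.1,1],[0,0,80],1],[[-41.3,-25.1,1],[0,0,80],1],[[-41.3,-25.1,1],[0,0,80],1],[[-41.3,-25.1,1],[0,0,80],1],[[-41.3,-25.1,1],[0,0,80],1],[[-41.3,-25.1,1],[0,0,80],1],[[-41.3,-25.1,1],[0,0,80],1],[[-53.7,-53.0,13],[0,0,156],1],[[-53.7,-53.0,13],[0,0,156],1],[[-53.7,-53.0,13],[0,0,156],1],[[-53.7,-53.0,13],[0,0,156],1],[[-53.7,-53.0,13],[0,0,156],1],[[-53.7,-53.0,13],[0,0,156],1],[[-53.7,-53.0,13],[0,0,156],1],[[-53.7,-53.0,13],[0,0,156],1]], "newtons": 40}}

```text
time_s: 1.77
tool_pos: [0.5346, -0.1075, 0.1003]
orientation: [0.983, 0.184, -0.0, 0.0]
wrist_force: [2.1, 0.8, -0.5]
gripper_width: -0.0002
gripper_force: 0.0
```

Call:
{"api": "jog_arm", "payload": {"commands": [[[0,0,2],[0,0,7],1],[[0,0,4],[0,0,14],1],[[0,0,5],[0,0,18.4],1],[[0,0,6.0],[0,0,18.4],1],[[0,0,6.4],[0,0,18.4],1],[[0,0,6.4],[0,0,18.4],1],[[0,0,6.4],[0,0,18.4],1]]}}

```text
time_s: 2.35
tool_pos: [0.5353, -0.105, 0.0377]
orientation: [1.0, 0.029, 0.0, -0.0]
wrist_force: [0.0, -0.8, 1.6]
gripper_width: -0.0003
gripper_force: 0.0
```

```bash
cat >> h.py <<'E'
def look(tag):
    th,R,t,_=fit();np.set_printoptions(precision=4,suppress=True)
    p,d=grab_frame("scene");q,e=grab_frame("top")
    a=cv2.resize(p[140:236,180:308],(800,600),interpolation=cv2.INTER_CUBIC)
    b=cv2.resize(q[150:250,215:349],(800,600),interpolation=cv2.INTER_CUBIC)
    cv2.imwrite(f"pics/{tag}.png",np.vstack([cv2.resize(a,(400,300)),cv2.resize(b,(400,300))]))
    for n,im,lo in(("scene",p,(10,80,60)),("top",q,(10,110,90))):
        m=cv2.inRange(cv2.cvtColor(im,cv2.COLOR_BGR2HSV),lo,(30,255,255));k,l,s,ce=cv2.connectedComponentsWithStats(m)
        for i in range(1,k):
            w=(R.T@(onz(n,*ce[i],.042)[:2]-t))*1000
            if s[i,4]>15 and abs(w[0])<125 and abs(w[1])<180: print(n,w,s[i])
    o=observe();print("tcp hp",(R.T@(o["tool_pos"][:2]-t))*1000,o["tool_pos"][2],o["wrist_force"],o["time_s"])
E
python3 -c "
from h import *
look('a1')"
```

```text
scene [ 53.2114 -80.8865] [218 174  12  11 100]
tcp hp [ -7.6417 -82.9376] 0.03806495221536055 [ 0.257  -1.2081  0.5986] 2.45
```

View pics/a1.png

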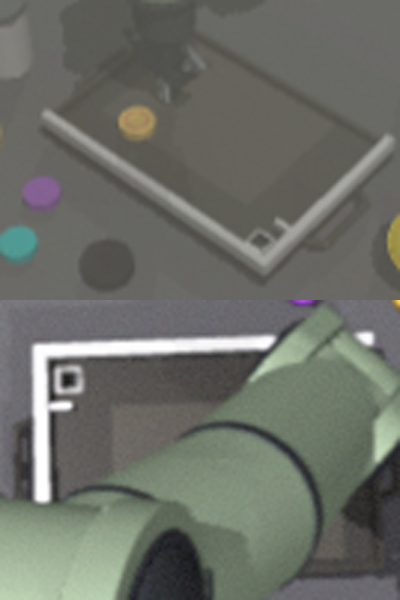

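The scene view shows the fingers in front of the disc and nothing disturbed; the arm blocks the top view. Pushing to the rail.

Call:
{"api": "jog_arm", "payload": {"commands": [[[1.0,0,0.2],[0,0,0],1],[[1.8,0,0.2],[0,0,0],1],[[2.3,0,0.2],[0,0,0],1],[[2.6,0,0.2],[0,0,0],1],[[2.9,0,0.2],[0,0,0],1],[[3.2,0,0.2],[0,0,0],1],[[3.5,0,0.2],[0,0,0],1],[[3.8,0,0.2],[0,0,0],1],[[4.1,0,0.2],[0,0,0],1],[[4.4,0,0.2],[0,0,0],1],[[4.7,0,0.2],[0,0,0],1],[[5.0,0,0.2],[0,0,0],1],[[5.3,0,0.2],[0,0,0],1],[[5.6,0,0.2],[0,0,0],1],[[5.8,0,0.2],[0,0,0],1],[[6.0,0,0.2],[0,0,0],1],[[6.0,0,0.2],[0,0,0],1]]}}

```text
time_s: 3.87
tool_pos: [0.5954, -0.1017, 0.0353]
orientation: [1.0, 0.028, 0.0, 0.0]
wrist_force: [0.2, -0.1, -0.2]
gripper_width: 0.0002
gripper_force: 0.0
```

```bash
python3 -c "
from h import *
look('a2')"
```

```text
scene [ 86.9464 -81.3841] [212 179  11  11  94]
tcp hp [ 52.0057 -82.4883] 0.03528203384376789 [-0.3338  0.1063  0.5688] 3.9667
```

Call:
{"api": "jog_arm", "payload": {"commands": [[[0.15,0,0],[0,0,0],1],[[0.3,0,0],[0,0,0],1],[[0.4,0,0],[0,0,0],1],[[0.4,0,0],[0,0,0],1]]}}

```text
time_s: 4.3
tool_pos: [0.5983, -0.1015, 0.0352]
orientation: [1.0, 0.028, -0.001, -0.0]
wrist_force: [-4.5, 0.4, 3.1]
gripper_width: -0.0
gripper_force: 2.7
```

Call:
{"api": "jog_arm", "payload": {"commands": [[[0.1,0,0],[0,0,0],1],[[0.2,0,0],[0,0,0],1],[[0.2,0,0],[0,0,0],1]]}}

```text
time_s: 4.55
tool_pos: [0.5986, -0.1015, 0.035]
orientation: [1.0, 0.027, -0.002, -0.001]
wrist_force: [-16.7, 0.9, 10.3]
gripper_width: -0.0002
gripper_force: 8.3
```

```bash
python3 -c "
from h import *
look('a3')"
```

```text
scene [ 88.7921 -81.8151] [211 179  12  11  90]
tcp hp [ 55.4629 -82.51  ] 0.03495822282385877 [-15.7373  -0.3036  10.6179] 4.65
```

View pics/a3.png

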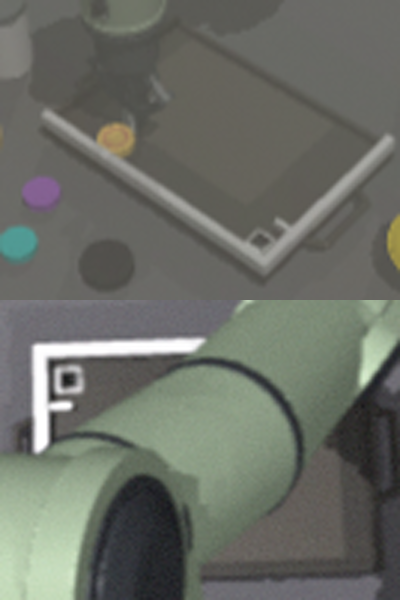

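The disc is against the rail (86,-82 in hot-plate terms, force rose on contact). I'll back off, swing round to its right side and turn the pushing face 75°, so that it pushes along the rail and slightly into it.

Call:
{"api": "jog_arm", "payload": {"commands": [[[-1.2,0,0],[0,0,0],1],[[-2.8,0,0],[0,0,-3],1],[[-3.0,2.5,0],[0,0,-10],1],[[-3.0,5.2,0],[0,0,-17],1],[[-3.0,5.2,0],[0,0,-24],1],[[-3.0,5.2,0],[0,0,-31],1],[[-3.0,5.2,0],[0,0,-38],1],[[-3.0,5.2,0],[0,0,-45],1],[[-3.0,5.2,0],[0,0,-52],1],[[-3.0,5.2,0],[0,0,-59],1],[[-3.0,5.2,0],[0,0,-66],1],[[-2.0,5.2,0],[0,0,-73],1],[[-0.5,5.2,0],[0,0,-75],1],[[1.0,5.2,0],[0,0,-75],1],[[1.9,5.2,0],[0,0,-75],1],[[1.9,5.2,0],[0,0,-75],1],[[1.9,5.2,0],[0,0,-75],1]]}}

```text
time_s: 6.07
tool_pos: [0.6226, -0.1522, 0.035]
orientation: [0.776, 0.63, -0.0, -0.0]
wrist_force: [-0.8, 1.0, 0.3]
gripper_width: 0.0
gripper_force: 0.0
```

```bash
python3 -c "
from h import *
look('a4')
from scipy.spatial.transform import Rotation as Ro
print(Ro.from_quat(observe()['orientation']).as_matrix(), fit()[1])"
```

```text
scene [ 88.2363 -81.8723] [211 179  12  11  89]
top [ 89.7655 -79.5486] [302 166  13  15 157]
tcp hp [  76.4348 -134.4564] 0.03515484222484673 [-1.0291 -0.4865  0.1588] 6.1667
[[ 0.2054  0.9787 -0.0008]
 [ 0.9787 -0.2054 -0.0001]
 [-0.0003 -0.0007 -1.    ]] [[ 0.9988 -0.0489]
 [ 0.0489  0.9988]]
```

View pics/a4.png

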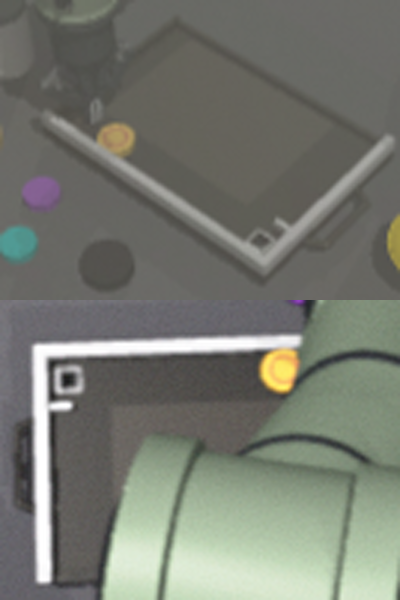

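Call:
{"api": "jog_arm", "payload": {"commands": [[[1.07,0.14,0],[0,0,0],1],[[1.55,0.01,0],[0,0,0],1],[[2.03,-0.12,0],[0,0,0],1],[[2.52,-0.25,0],[0,0,0],1],[[3.0,-0.37,0],[0,0,0],1],[[3.48,-0.5,0],[0,0,0],1],[[3.97,-0.63,0],[0,0,0],1],[[4.45,-0.75,0],[0,0,0],1],[[4.94,-0.88,0],[0,0,0],1],[[5.42,-1.01,0],[0,0,0],1],[[5.9,-1.13,0],[0,0,0],1],[[6.39,-1.26,0],[0,0,0],1],[[6.87,-1.39,0],[0,0,0],1],[[7.35,-1.52,0],[0,0,0],1],[[7.84,-1.64,0],[0,0,0],1],[[8.32,-1.77,0],[0,0,0],1],[[8.8,-1.9,0],[0,0,0],1],[[9.29,-2.02,0],[0,0,0],1],[[9.77,-2.15,0],[0,0,0],1]]}}

```text
time_s: 7.75
tool_pos: [0.6218, -0.0517, 0.0353]
orientation: [0.776, 0.63, -0.0, 0.0]
wrist_force: [-0.8, -2.1, 0.7]
gripper_width: 0.0004
gripper_force: 0.9
```

```bash
python3 -c "
from h import *
look('a5')"
```

```text
scene [88.7726  0.5339] [227 190  12  11  93]
tcp hp [ 81.262  -33.0463] 0.035244004333278026 [-0.3217  1.1506  0.0122] 7.85
```

View pics/a5.png

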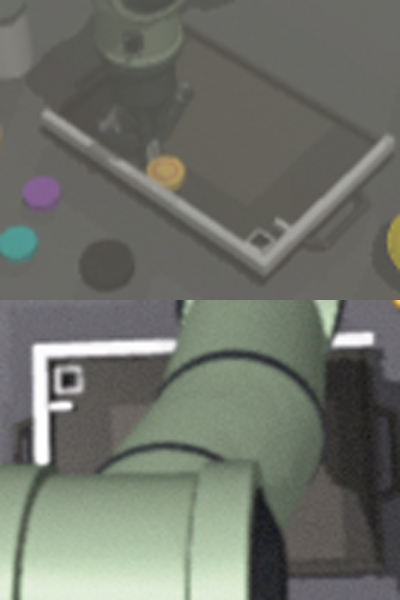

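The disc slides along the rail, now at its middle (165,172 in the scene crop). I'll continue at the same pace.

Call:
{"api": "jog_arm", "payload": {"commands": [[[0.48,-0.13,0],[0,0,0],1],[[0.97,-0.25,0],[0,0,0],1],[[1.45,-0.38,0],[0,0,0],1],[[1.93,-0.51,0],[0,0,0],1],[[2.42,-0.63,0],[0,0,0],1],[[2.9,-0.76,0],[0,0,0],1],[[3.38,-0.89,0],[0,0,0],1],[[3.87,-1.02,0],[0,0,0],1],[[4.35,-1.14,0],[0,0,0],1],[[4.83,-1.27,0],[0,0,0],1],[[5.32,-1.4,0],[0,0,0],1],[[5.8,-1.52,0],[0,0,0],1],[[6.29,-1.65,0],[0,0,0],1],[[6.77,-1.78,0],[0,0,0],1],[[7.25,-1.9,0],[0,0,0],1],[[7.74,-2.03,0],[0,0,0],1],[[8.22,-2.16,0],[0,0,0],1],[[8.7,-2.29,0],[0,0,0],1],[[9.19,-2.41,0],[0,0,0],1],[[9.67,-2.54,0],[0,0,0],1]]}}

```text
time_s: 9.52
tool_pos: [0.6168, 0.0482, 0.0353]
orientation: [0.776, 0.631, -0.0, 0.0]
wrist_force: [0.0, -2.1, 0.6]
gripper_width: 0.0001
gripper_force: 0.8
```

```bash
python3 -c "
from h import *
look('a6')"
```

```text
scene [89.6638 99.6502] [247 203  12  12 101]
tcp hp [81.0479 66.898 ] 0.03525759984941616 [0.9885 0.6072 0.4542] 9.6167
```

Call:
{"api": "jog_arm", "payload": {"commands": [[[0.48,-0.13,0],[0,0,0],1],[[0.97,-0.25,0],[0,0,0],1],[[1.45,-0.38,0],[0,0,0],1],[[1.93,-0.51,0],[0,0,0],1],[[2.42,-0.63,0],[0,0,0],1],[[2.9,-0.76,0],[0,0,0],1],[[3.29,-0.86,0],[0,0,0],1],[[3.58,-0.94,0],[0,0,0],1],[[3.87,-1.02,0],[0,0,0],1],[[4.06,-1.07,0],[0,0,0],1],[[4.06,-1.07,0],[0,0,0],1]]}}

```text
time_s: 10.53
tool_pos: [0.6146, 0.0901, 0.0353]
orientation: [0.776, 0.631, 0.0, -0.0]
wrist_force: [0.4, 0.2, 0.4]
gripper_width: -0.0001
gripper_force: 0.0
```

Call:
{"api": "jog_arm", "payload": {"commands": [[[0.1,-0.03,0],[0,0,0],1],[[0.2,-0.05,0],[0,0,0],1],[[0.3,-0.08,0],[0,0,0],1],[[0.3,-0.08,0],[0,0,0],1]]}}

```text
time_s: 10.87
tool_pos: [0.6145, 0.0928, 0.0353]
orientation: [0.776, 0.63, 0.0, -0.0]
wrist_force: [-0.4, 0.2, 0.5]
gripper_width: -0.0002
gripper_force: 0.4
```

```bash
python3 -c "
from h import *
look('a7')"
```

```text
scene [ 88.6225 143.703 ] [256 209  13  11  98]
tcp hp [ 80.8735 110.7591] 0.03530095761726684 [ 0.4907 -0.6732 -0.5539] 10.9667
```

Not at the wall yet, going by the force. A few more mm until it rises.

Call:
{"api": "jog_arm", "payload": {"commands": [[[0.1,-0.03,0],[0,0,0],1],[[0.2,-0.05,0],[0,0,0],1],[[0.2,-0.05,0],[0,0,0],1]]}}

```text
time_s: 11.22
tool_pos: [0.6144, 0.0949, 0.0353]
orientation: [0.776, 0.631, -0.0, -0.0]
wrist_force: [-0.6, -1.1, 0.4]
gripper_width: -0.0
gripper_force: 0.4
```

Call:
{"api": "jog_arm", "payload": {"commands": [[[0.1,-0.03,0],[0,0,0],1],[[0.2,-0.05,0],[0,0,0],1],[[0.2,-0.05,0],[0,0,0],1]]}}

```text
time_s: 11.47
tool_pos: [0.6143, 0.0958, 0.0353]
orientation: [0.776, 0.63, -0.0, 0.0]
wrist_force: [-0.9, -5.9, 0.2]
gripper_width: -0.0003
gripper_force: 3.0
```

Call:
{"api": "jog_arm", "payload": {"commands": [[[0.1,-0.03,0],[0,0,0],1],[[0.2,-0.05,0],[0,0,0],1],[[0.2,-0.05,0],[0,0,0],1]]}}

```text
time_s: 11.72
tool_pos: [0.6142, 0.096, 0.0353]
orientation: [0.777, 0.63, -0.001, 0.001]
wrist_force: [-1.6, -13.8, 1.8]
gripper_width: 0.0001
gripper_force: 7.0
```

It has stalled against the end wall, so it is home. Back straight off, lift, and move clear.

Call:
{"api": "jog_arm", "payload": {"commands": [[[-0.3,0,0],[0,0,0],1],[[-0.8,0,0],[0,0,0],1],[[-2,0,0],[0,0,0],1],[[-4,0,0],[0,0,0],1],[[-6,0,-2],[0,0,0],1],[[-8,0,-5],[0,0,0],1],[[-10,0,-9],[0,0,0],1],[[-13,0,-12],[0,0,0],1],[[-16,0,-15],[0,0,0],1],[[-19,0,-15],[0,0,0],1],[[-22,0,-15],[0,0,0],1],[[-22,0,-15],[0,0,0],1],[[-22,0,-15],[0,0,0],1]]}}

```text
time_s: 12.8
tool_pos: [0.5684, -0.1187, 0.1856]
orientation: [0.777, 0.629, 0.0, 0.0]
wrist_force: [0.3, 0.1, -0.6]
gripper_width: -0.0001
gripper_force: 0.0
```

```bash
python3 -c "
from h import *
look('a8')"
```

```text
scene [ 88.3033 144.9867] [257 210  13  10  95]
top [ 89.3377 144.5193] [231 169  15  15 186]
tcp hp [ 25.2742 -95.5955] 0.18514162981185722 [ 0.9436  0.8713 -0.6273] 12.9
```

View pics/a8.png

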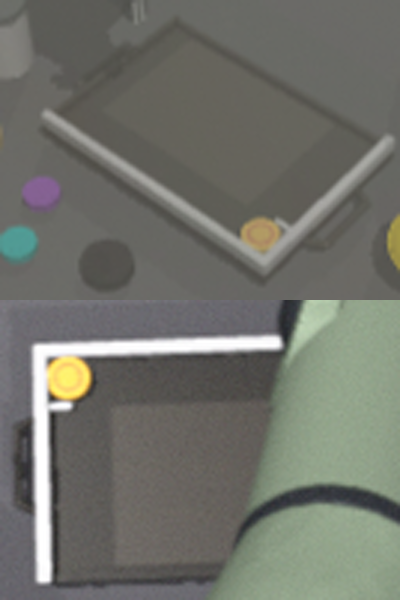

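The disc covers the drain in the corner (69,378 in the lower view) at hot-plate (89,145), and the arm is clear.

```bash
python3 -c "
from workcell import *
print(sign_off())"
```

```text
the job is handed in; nothing more can be done
None
```

The brass drain cover was pushed up to the back rail, slid along it and pressed home in the corner pocket; the last images put it at (89, 145) mm against a target of (90, 145), over the drain hole. The arm was clear when I handed the job in, about 13 s in.

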